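Pack the glass flask in its travel case and click it shut

TASK

Pack the thin glass flask for the journey: lay it flat inside the open travel case without squeezing it harder than 45 N or knocking it against the case, and let go. Then swing the lid over and gently press its front edge down until the spring catch clicks and the lid stays fully shut, never pushing on the lid with more than 20 N; leave the other things on the counter where they are.

Things in the scene. Friction and masses are not known exactly. Their poses are not given: they have to be found in the camera images.
- flask_center (a point): Centre (half-way up) of the glass body, 92 x 40 x 34 mm (x, y, z), of a rectangular amber flask with a black screw cap, lying flat and loose on the counter; 0.13 to 0.25 kg. The cap, 26 mm across, points to -x and ends 79 mm from here, so the whole is 125 mm long and reaches 46 mm to +x. Thin glass: no more than 45 N of squeeze, no knock above 20 N against the case
- case_floor (a point): Centre of the inner floor of the open grey travel case, 18 to 54 mm above the counter; x runs from the catch (front) to the hinge (back), z up. Case 160 mm long (x) by 110 mm wide (y), walls 4 mm thick rising 44 mm above this floor: inside 152 x 102 x 44 mm. The flask fits with its length along x, either way round
- cushion_top (a point): Top of the black rubber cushion under the case, 4 mm below the case's floor point. The case cannot shift sideways, but a push down of more than about 6 N squashes the cushion: the case sinks level by an unknown amount (1 to 22 mm, different each time, not visible beforehand) until the cushion is firm, and stays down
- lid_hinge (a point): On the hinge axis, at the middle of the case's back rim and on the lid's underside: 80 mm in +x and 44.5 mm in +z from the case's floor point. The axis is the case's y. This frame turns with the lid: its -x runs along the lid to the front edge, its z is the lid's outward normal (up when shut)
- lid_edge (a point): Where to press: on the lid's outer (top) face near its front edge, 150 mm from the hinge in the lid's -x and 9 mm (its thickness) in its z; 53.5 mm above the case's floor point when shut. The lid is a plate 160 x 110 x 9 mm; a 30 mm wide tongue at the middle of its front edge, 172 mm from the hinge, hangs 18 mm below its underside and rides over a sprung steel nose on the case's front
- lid (a joint): Lid angle in rad: 0 shut, 1.57 upright, 1.9 the stop, leaning back. The hinge is stiff: the lid stays where left and swings with 1 to 3 N at its edge. At 0.06 it meets the catch; about 12 N at lid_edge, borne only once the cushion is pressed firm, drives it over: it clicks at about 0.03 and pulls itself to 0. Unlatched it stays ajar. No more than 20 N on the lid
- soap_pump: White ceramic soap bottle with a steel top, 64 mm across, 150 mm high, loose; origin at the centre of its foot. A bystander: leave it alone
- tumbler: White ceramic tumbler, 76 mm across, 95 mm high, loose; origin at the centre of its foot. A bystander: leave it alone
- soap_dish: White dish 100 by 60 mm with a bar of soap on it, 36 mm high in all, loose; origin at the centre of its foot. A bystander: leave it alone
There are look-alikes about, which are no part of the job. What is meant by the part that bears flask_center is not blue, and is the smaller of those in its own colour.

How it is judged:
On the way, in this order (a step that is already met when the one before it is completed fails the run):
1. the flask lies flat on the floor of the case, let go, while the lid is still open (horizontal distance between flask_center and case_floor below 0.05 m and z of flask_center in the frame of case_floor between 0.012 and 0.022 m and (angle between flask_center's own z axis and vertical below 0.12 rad or angle between flask_center's own z axis and vertical above 3.02 rad) and contact force between the fingers and flask below 0.1 N and value of joint lid above 0.5 rad), for 0.2 s.
2. the lid has clicked shut over the flask (value of joint lid below 0.015 rad), for 0.2 s.
At the end, for the whole second after the job is handed in: The flask lies flat (within 0.12 rad) and still on the floor of the case, let go, its centre within 50 mm of the floor's centre; the lid is latched, within 0.015 rad of shut; the lid was never loaded above 20 N (horizontal distance between flask_center and case_floor below 0.05 m and z of flask_center in the frame of case_floor between 0.012 and 0.022 m and (angle between flask_center's own z axis and vertical below 0.12 rad or angle between flask_center's own z axis and vertical above 3.02 rad) and contact force between the fingers and flask below 0.1 N and value of joint lid below 0.015 rad and linear speed of flask below 0.02 m/s and velocity of joint lid between -0.05 and 0.05 rad/s); the robot touches nothing.
It fails at once if the flask is squeezed harder than 45 N by the fingers (90 N, both sides together) (contact force between the fingers and flask above 90 N).
It fails at once if the flask is knocked or pressed against the case or lid with more than 20 N (contact force between flask and case above 20 N).
It fails at once if the robot loads the lid with more than 20 N (contact force between any of the fingers, the arm and lid above 20 N).
It fails at once if a bystander is moved by more than 20 mm or tipped (distance of any of soap_pump, tumbler, soap_dish from where it was at the start of the episode above 0.02 m or angle between any of soap_pump, tumbler, soap_dish's own z axis and vertical above 0.3 rad).
It also fails if it takes over 70 s, if anything falls off the work surface, if the arm or the gripper's body presses on something with over 40 N, if the wrist force passes 120 N, or if a joint passes its speed limit or range.

ROBOT

A 6-joint arm with a two-finger parallel gripper is mounted at the origin on the work surface. World frame = base frame: x ahead of the robot, y to its left, z up, the work surface at z = 0. Lengths are in m, angles in rad, forces in N, time in s.
With the tool pointing down it reaches from about 0.4 to 0.825 m from the base axis. Payload 7 kg.
Tool frame: the origin (TCP) lies midway between the tips of the shut fingers; the grasp point (between the pads) lies 19 mm behind it; z points along the fingers, x is the direction in which the jaws open and shut, and the axes are right-handed (so a half turn about z gives the same grasp; the last joint's range is limited). The gripper opens to 85 mm and grips with 20 to 120 N. Pads are 22 mm wide; open, the fingers measure 114 mm over their backs; the gripper's body (76 mm by 85 mm) begins 54 mm behind the grasp point. The pads swing forward as they close: fully open they stand 13 mm farther back than shut.
Start: joints at [1.476, 0.359, 0.012, 0, -1.224, -0.288], TCP at [0.252, 0.626, 0.231] pointing down, gripper open.
Joint ranges: [-3.07, 3.07], [-1.43, 2.12], [-1.02, 1.25], [-3.03, 1.67], [-3.05, -0], [-3.03, 3.03]. Speed limits (rad/s): [2.39, 2.39, 3.01, 3.14, 3.14, 3.14].

INTERFACE

Orientations are given as a unit quaternion [w, x, y, z].
In Python, from station import manip, vision gives the robot as it stands.
- The arm moves only by the tool servo_tool, never from a script. Its argument "deltas" is a list of rows, each a list of 3 entries, a list of its own where there are three numbers: the shift along the tool's x, y, z in units of 40 mm (1.0 is 40 mm), then the turn, a rotation vector about the tool's x, y, z in units of 6 degrees (1.0 is 6 degrees), then the closure in counts, from 0 (fully open) to 255 (shut). A call has 1 to 20 rows; each row is the pose to reach, as a shift and turn from the pose commanded when the call began, along the tool's axes at that moment; what a row does not reach only later rows make up. A row lasts 1/12 s, in which the tool goes at most 41.7 mm and 7.16 degrees, less where a joint would pass 70% of its speed; a pose out of reach is approached as far as the arm can. A call with a gripper value outside its range is refused whole. The fingers move at their own pace and stop on an object; "newtons" is the grip in N (left out, the last holds). Time passes only in rows, so rows that repeat a pose let the fingers close. It gives the time, the measured TCP pose, the force and the opening at its end, in the units of the state.
- manip.get_obs(): the state, without advancing time (a new reading comes with each control period).
- vision.snapshot(name): name is "scene" or "top"; returns (picture, depth): 480x640x3 uint8, red, green, blue; 480x640 float32, m along the optical axis (not along the pixel's ray), 0 where there is no reading.
- vision.calibration(name): a dict with "fx", "fy", "cx", "cy" (pixels), "extrinsics" (4x4, takes a point from camera to world coordinates). Camera axes: x right, y down, z forward; pixel columns grow to the right and rows downward; lengths in m; the calibration is good to about 2 mm. A picture is of the moment at which its call begins. calibration takes no time and is no camera call.
- manip.job_done(): hands the job in, once; it reports no verdict.
Trained networks look in the newest picture that a camera, given by its name, has taken for a name from the list of things; names that differ only in an ending like _2 or _b are one class to them, and where a whole thing is asked for, a point or a joint stands for the part that bears it (a point fixed in the world has none). Each returns a list of dicts, best first, with "score" (0 to 1); they miss things now and then, are a little off and sometimes report something else, mostly with a low value. They report only what shows in the picture. A call takes as long as a camera call. They do not tell look-alikes from the thing itself.
- vision.search_frame(camera, target): "pixel" ([row, column] in pixels, amid what is visible of it).
- vision.spot_point(camera, target): "pixel" ([row, column] in pixels: a listed point, or the origin of a listed thing).
The state is a dict: "clock": time; "joint_pos": joint angles; "qd": joint speeds; "effort": joint torques, N m; "position": TCP position; "ee_rot": TCP orientation; "force": force on the tool from outside, world axes, zero at the start; "ft_torque": the same for the moment, N m; "width": opening from 0.0 (shut) to 1.0 (fully open).
Only numpy, scipy, OpenCV 4.12 (cv2) and the standard library are available. Lean on these libraries where they do the work, as an engineer would, in place of code of your own. Each camera call takes 0.05 s, during which the arm holds its last target. There are 200 camera calls.

## Working session

There is one attempt and no reset: what is moved stays moved. The work goes in short steps, Python scripts to look and compute and a tool call to move; the robot and the scene stay as the last step left them, time stands still between calls to the robot, and variables do not carry over. Pictures are saved under pics/ and viewed, about 8 in all and at most 12, crops included, and the job is handed in when it is done.

Besides the shell and the picture viewer there is one more tool, called as a command line: name --argument value ..., lists and objects as JSON in quotes. servo_tool: Moves the arm, as the interface text tells. Its arguments: {"type":"object","properties":{"deltas":{"type":"array","items":{"type":"array"}},"newtons":{"type":"number"}},"required":["deltas"]}

```bash
mkdir -p pics; cat > h.py <<'E'
import numpy as np, cv2
from station import manip, vision
from scipy.spatial.transform import Rotation as R
def cloud(name,depth):
    c=vision.calibration(name); v,u=np.mgrid[0:480,0:640]
    p=np.stack([(u-c['cx'])/c['fx']*depth,(v-c['cy'])/c['fy']*depth,depth],-1)
    E=np.array(c['extrinsics']); return p@E[:3,:3].T+E[:3,3]
def rot():
    q=manip.get_obs()['ee_rot']; return R.from_quat([q[1],q[2],q[3],q[0]])
E
python3 - <<'E'
from h import *
ims=[]
for n in ("scene","top"):
    im,d=vision.snapshot(n); np.save(n+'.npy',cloud(n,d)); cv2.imwrite(f'pics/{n}0.png',im[:,:,::-1])
    P=cloud(n,d)
    for t in ("flask_center","case_floor","lid_hinge","lid_edge","soap_pump","tumbler","soap_dish"):
        for r in vision.spot_point(n,t)[:4]:
            y,x=map(int,np.round(r['pixel'])); print(n,t,(y,x),round(r['score'],2),P[min(y,479),min(x,639)].round(3))
o=manip.get_obs(); print(o['position'],o['ee_rot'],o['clock'],rot().as_matrix().round(3))
E
```

```text
scene flask_center (291, 271) 0.97 [ 0.549 -0.164  0.033]
scene flask_center (358, 301) 0.61 [ 0.752 -0.213  0.048]
scene flask_center (266, 322) 0.56 [ 0.559 -0.014  0.034]
scene lid_hinge (242, 384) 0.75 [0.643 0.115 0.118]
scene lid_hinge (224, 427) 0.7 [0.61  0.318 0.035]
scene lid_hinge (238, 368) 0.2 [0.558 0.143 0.042]
scene lid_edge (207, 400) 0.9 [0.655 0.137 0.233]
scene soap_pump (222, 423) 0.86 [0.6   0.312 0.039]
scene tumbler (328, 193) 0.93 [ 0.549 -0.37   0.057]
scene soap_dish (192, 390) 0.77 [0.438 0.334 0.025]
top flask_center (257, 329) 0.97 [ 0.548 -0.007  0.035]
top flask_center (262, 404) 0.76 [ 0.536 -0.165  0.035]
top flask_center (167, 421) 0.75 [ 0.74  -0.206  0.048]
top case_floor (257, 262) 0.91 [0.55  0.135 0.036]
top lid_hinge (213, 261) 0.93 [0.634 0.133 0.087]
top lid_edge (186, 254) 0.55 [0.649 0.128 0.254]
top soap_pump (244, 173) 0.95 [0.571 0.311 0.091]
top tumbler (272, 496) 0.86 [ 0.515 -0.366  0.009]
top soap_dish (316, 161) 0.56 [0.428 0.346 0.034]
[0.25212095 0.62610977 0.23130998] [-3.11083810e-06 -5.59679645e-01  8.28709053e-01  8.53231537e-06] 0.8 [[-0.374 -0.928 -0.   ]
 [-0.928  0.374  0.   ]
 [-0.     0.    -1.   ]]
```

```bash
python3 -c "
import cv2,numpy as np
a=cv2.imread('pics/scene0.png');b=cv2.imread('pics/top0.png');cv2.imwrite('pics/both0.png',cv2.resize(np.vstack([a,b]),(440,600)) if 0 else cv2.resize(np.hstack([a,b]),(800,300)))"
```

```text
(no output)
```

View pics/scene0.png

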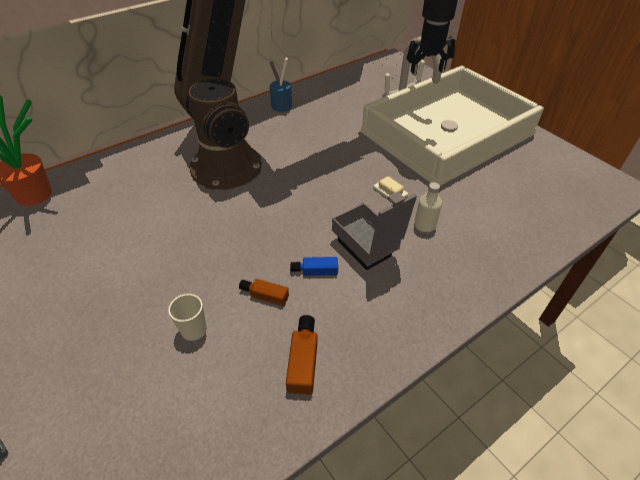

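View pics/top0.png

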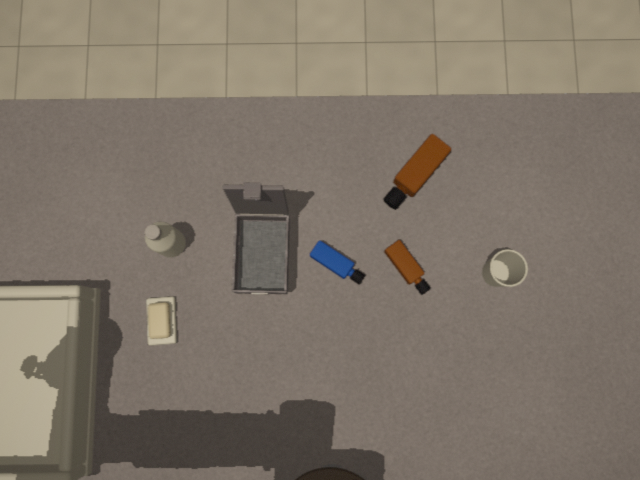

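Scene and top views show three flasks. In the top image they are blue at (257,329), large amber at (167,421) and small amber at (262,404). The small amber one fits, being not blue and the smaller of the amber pair. The case is at (257,262) with its lid leaning up at (190,255), hinge at the back (+x). The sink, bottle and dish stand to the left of it.

```bash
python3 - <<'E'
from h import *
im=cv2.imread('pics/top0.png'); P=np.load('top.npy')
cv2.imwrite('pics/crop1.png',cv2.resize(im[175:310,225:450],(800,480),interpolation=cv2.INTER_CUBIC))
h=cv2.cvtColor(im,cv2.COLOR_BGR2HSV)
m=((h[...,0]<18)&(h[...,1]>150)&(h[...,2]>60)).astype(np.uint8)
n,l,s,c=cv2.connectedComponentsWithStats(m)
for i in range(1,n):
    if s[i,4]>150:
        q=P[l==i]; t=q[q[:,2]>np.median(q[:,2])-.008]; r=cv2.minAreaRect((t[:,:2]*1000).astype(np.float32))
        print('amber',c[i].round(),s[i,4],'z',np.median(q[:,2]).round(4),r, t.mean(0).round(4))
def near(a,b):return (abs(P[...,0]-a[0])<b[0])&(abs(P[...,1]-a[1])<b[1])
# case: rim & floor & lid
g=near((.56,.135),(.13,.09))
z=P[...,2]
fl=g&near((.55,.135),(.05,.03)); print('floor z',np.median(z[fl]).round(4))
zf=np.median(z[fl])
rim=g&(abs(z-zf-.044)<.006); t=P[rim]; print('rim n',len(t),np.median(t[:,2]).round(4),cv2.minAreaRect((t[:,:2]*1000).astype(np.float32)),t.min(0),t.max(0))
lid=g&(z>zf+.06); t=P[lid]; print('lid',len(t),t.min(0).round(3),t.max(0).round(3))
S=np.load('scene.npy'); gs=(abs(S[...,0]-.68)<.12)&(abs(S[...,1]-.135)<.09)&(S[...,2]>zf+.06)
t=S[gs]; print('lid scene',len(t),t.min(0).round(3),t.max(0).round(3)); c0=np.median(t,0); u,sv,vt=np.linalg.svd(t-c0); print(c0.round(3),sv.round(3),vt.round(3))
for nm in('tumbler',): pass
E
```

```text
amber [421. 165.] 1630 z 0.0489 ((603.40625, -108.39010620117188), (64.59552764892578, 488.13720703125), 54.760562896728516) [ 0.7459 -0.2095  0.0539]
amber [404. 262.] 842 z 0.0338 ((474.10626220703125, -83.32673645019531), (98.5069580078125, 248.16014099121094), 34.99288558959961) [ 0.5362 -0.1658  0.0403]
floor z 0.0402
rim n 597 0.0836 ((552.3786010742188, 133.64833068847656), (110.6419448852539, 163.54446411132812), 88.33891296386719) [0.47042447 0.07718998 0.07819754] [0.6352928  0.18968046 0.09016224]
lid 1610 [0.625 0.076 0.1  ] [0.655 0.186 0.262]
lid scene 1491 [0.627 0.076 0.1  ] [0.658 0.189 0.26 ]
[0.649 0.128 0.19 ] [1.824 1.235 0.158] [[-0.049 -0.017 -0.999]
 [-0.039 -0.999  0.019]
 [ 0.998 -0.04  -0.048]]
```

View pics/crop1.png

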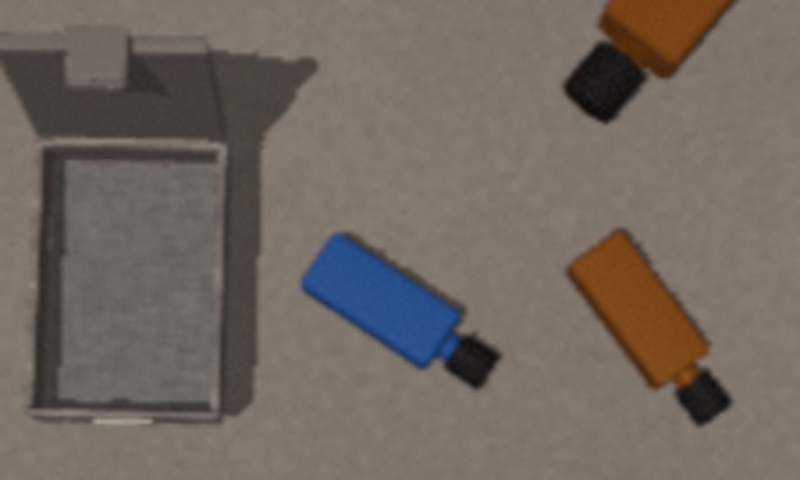

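The crop confirms the amber flask at top (262,404) as the small one, about half the area of the other amber one and with its cap toward lower right. The depth has stray points, so I'll fit its outline in pixels on its top plane.

```bash
python3 - <<'E'
from h import *
im=cv2.imread('pics/top0.png'); c=vision.calibration('top'); E=np.array(c['extrinsics'])
def ray(uv,z):
    uv=np.atleast_2d(uv); d=np.c_[(uv[:,0]-c['cx'])/c['fx'],(uv[:,1]-c['cy'])/c['fy'],np.ones(len(uv))]@E[:3,:3].T
    return E[:3,3]+d*((z-E[2,3])/d[:,2])[:,None]
h=cv2.cvtColor(im,cv2.COLOR_BGR2HSV); roi=np.zeros((480,640),bool); roi[235:300,380:440]=1
m=(h[...,0]<18)&(h[...,1]>150)&(h[...,2]>60)&roi
v,u=np.nonzero(m); xy=ray(np.c_[u,v],.034)[:,:2]*1000
print('flask body',cv2.minAreaRect(xy.astype(np.float32)))
mb=(h[...,2]<35)&roi; n,l,s,ct=cv2.connectedComponentsWithStats(mb.astype(np.uint8)); i=1+np.argmax(s[1:,4]); print('cap',s[i],ray(ct[i],.025)*1000)
P=np.load('top.npy'); S=np.load('scene.npy')
for n,Q in(('top',P),('scene',S)):
    a=np.deg2rad(-2.0)
    g=(np.hypot(Q[...,0]-.552,Q[...,1]-.134)<.13)
    q=Q[g]; k=(abs(q[:,2]-.0838)<.004); r=q[k]; 
    x=(r[:,0]-.552)*np.cos(a)+(r[:,1]-.134)*np.sin(a); y=-(r[:,0]-.552)*np.sin(a)+(r[:,1]-.134)*np.cos(a)
    for nm,kk,ax in(('front',(x<-.07)&(abs(y)<.05),0),('left',(y>.045)&(abs(x)<.06),1),('right',(y<-.045)&(abs(x)<.06),1)):
        if kk.sum()>5:
            rr=r[kk]; f=np.polyfit(rr[:,1-ax],rr[:,ax],1); print(n,nm,kk.sum(),f.round(4),np.median(x[kk]).round(4),np.median(y[kk]).round(4),'range',np.percentile((x,y)[ax][kk],[2,98]).round(4),'z',np.median(rr[:,2]).round(4))
    fl=q[(abs(q[:,0]-.55)<.05)&(abs(q[:,1]-.135)<.03)]; print('floor',n,np.percentile(fl[:,2],[10,50,90]).round(4))
    tab=Q[(abs(Q[...,0]-.55)<.03)&(abs(Q[...,1]+.07)<.02)]; print('table',np.median(tab[:,2]).round(4))
o=rot().as_matrix(); print(c['fx'],E[:3,3])
E
```

```text
flask body ((533.4091186523438, -167.808349609375), (98.3958511352539, 41.3315315246582), 35.203086853027344)
cap [416 280  14  14  97] [[ 483.74254821 -204.2792456    25.        ]]
top front 93 [0.036  0.4696] -0.0774 -0.0025 range [-0.0795 -0.0753] z 0.0834
top left 113 [-0.0292  0.2025] -0.0002 0.0523 range [0.0501 0.0544] z 0.0834
top right 108 [-0.0333  0.0987] 0.0033 -0.0536 range [-0.0557 -0.0514] z 0.0834
floor top [0.0371 0.0402 0.0435]
table 0.0009
scene front 59 [0.0334 0.4714] -0.0763 0.0011 range [-0.0794 -0.0725] z 0.0834
scene left 28 [-0.0582  0.219 ] -0.0367 0.0532 range [0.0512 0.0572] z 0.0826
scene right 70 [-0.0301  0.0986] 0.004 -0.052 range [-0.055  -0.0488] z 0.0832
floor scene [0.038  0.0406 0.043 ]
table 0.0009
597.4522932481175 [0.38542801 0.00605705 1.29193571]
```

```bash
cat >> h.py <<'E'
def go(xyz,yaw=None):
    """print shift (units) to xyz and turn about tool z (units) to put tool x at world yaw deg"""
    o=manip.get_obs(); M=rot(); d=M.inv().apply(np.array(xyz)-o['position'])/.04
    t=None
    if yaw is not None:
        a=np.rad2deg(np.arctan2(M.as_matrix()[1,0],M.as_matrix()[0,0])); t=-((yaw-a+180)%360-180)/6
    print('shift',d.round(3),'turn z',t, 'pos',np.round(o['position'],4),'tilt z',M.as_matrix()[:,2].round(3),'F',np.round(o['force'],1),'w',o['width'],'t',o['clock'])
E
python3 -c "
from h import *
go((.537,-.166,.12),-234.5)"
```

```text
shift [ 15.709 -14.003   2.782] turn z 20.42788199112184 pos [0.2521 0.6261 0.2313] tilt z [-0.  0. -1.] F [ 0.6 -0.3  0.2] w 0.9980188658469653 t 0.8
```

servo_tool --deltas '[[[15.7,-14,1],[0,0,20.4],0],[[15.7,-14,1],[0,0,20.4],0],[[15.7,-14,1],[0,0,20.4],0],[[15.7,-14,1],[0,0,20.4],0],[[15.7,-14,1],[0,0,20.4],0],[[15.7,-14,1],[0,0,20.4],0],[[15.7,-14,1],[0,0,20.4],0],[[15.7,-14,1],[0,0,20.4],0],[[15.7,-14,1],[0,0,20.4],0],[[15.7,-14,1],[0,0,20.4],0],[[15.7,-14,1],[0,0,20.4],0],[[15.7,-14,1],[0,0,20.4],0],[[15.7,-14,1],[0,0,20.4],0],[[15.7,-14,1],[0,0,20.4],0],[[15.7,-14,1],[0,0,20.4],0],[[15.7,-14,1],[0,0,20.4],0],[[15.7,-14,1],[0,0,20.4],0],[[15.7,-14,1],[0,0,20.4],0],[[15.7,-14,1],[0,0,20.4],0],[[15.7,-14,1],[0,0,20.4],0]]' --newtons 28

```text
clock: 2.47
position: [0.5344, -0.1593, 0.1919]
ee_rot: [0.0, 0.457, 0.89, 0.0]
force: [1.6, 0.7, 0.2]
width: 0.996
```

servo_tool --deltas '[[[0,0,0],[0,0,0],0],[[0,0,0],[0,0,0],0]]'

```text
clock: 2.63
position: [0.5339, -0.1593, 0.191]
ee_rot: [-0.001, 0.458, 0.889, -0.0]
force: [-0.3, 0.5, 0.3]
width: 1.001
```

```bash
python3 -c "
from h import *
go((.537,-.166,.06),125.5)"
```

```text
shift [-0.183 -0.03   3.274] turn z -0.013357372380937704 pos [ 0.5339 -0.1593  0.191 ] tilt z [-0.001 -0.    -1.   ] F [-0.3  0.5  0.3] w 1.0008141867481102 t 2.6333
```

servo_tool --deltas '[[[-0.18,-0.03,1],[0,0,0],0],[[-0.18,-0.03,2],[0,0,0],0],[[-0.18,-0.03,3],[0,0,0],0],[[-0.18,-0.03,3.6],[0,0,0],0],[[-0.18,-0.03,4.2],[0,0,0],0],[[-0.18,-0.03,4.66],[0,0,0],0],[[-0.18,-0.03,4.66],[0,0,0],0],[[-0.18,-0.03,4.66],[0,0,0],0]]'

```text
clock: 3.3
position: [0.5368, -0.1627, 0.0052]
ee_rot: [-0.001, 0.456, 0.89, -0.0]
force: [0.4, 0.8, 0.8]
width: 0.997
```

```bash
python3 -c "
from h import *
go((.537,-.166,.003),125.5)
im,d=vision.snapshot('scene'); cv2.imwrite('pics/g1.png',cv2.resize(im[230:360,180:360,::-1],(720,520),interpolation=cv2.INTER_CUBIC))"
```

```text
shift [-0.07  -0.043  0.055] turn z 0.04246946747690572 pos [ 0.5368 -0.1627  0.0052] tilt z [-0.002 -0.    -1.   ] F [0.4 0.8 0.8] w 0.9973838211567415 t 3.3
```

View pics/g1.png

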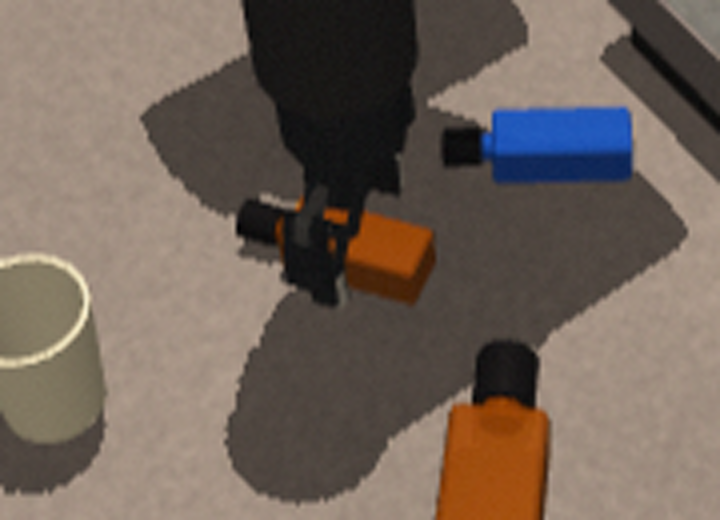

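The fingers straddle the small amber flask (crop about (320,240)), perhaps a little toward the cap. I'll check its centre against the first scene cloud.

```bash
python3 - <<'E'
from h import *
a=np.deg2rad(35.5); ex=np.array([np.cos(a),np.sin(a)]); ey=np.array([-ex[1],ex[0]])
for n in('scene','top'):
    im=cv2.imread(f'pics/{n}0.png'); P=np.load(n+'.npy'); h=cv2.cvtColor(im,cv2.COLOR_BGR2HSV)
    m=(h[...,0]<18)&(h[...,1]>150)&(h[...,2]>40)&(np.hypot(P[...,0]-.537,P[...,1]+.166)<.09)
    q=P[m]; r=q[:,:2]-[.537,-.166]; t=q[:,2]>.028
    for lo in (.0,.028):
        k=q[:,2]>lo; print(n,lo,k.sum(),'along',np.percentile(r[k]@ex,[1,3,97,99]).round(4),'lat',np.percentile(r[k]@ey,[1,3,97,99]).round(4),'zmed',np.median(q[k,2]).round(4))
    k=q[:,2]>.028; print(cv2.minAreaRect((q[k,:2]*1000).astype(np.float32)))
E
```

```text
scene 0.0 697 along [-0.0487 -0.0409  0.0477  0.0484] lat [-0.0216 -0.0212  0.0169  0.0181] zmed 0.0325
scene 0.028 487 along [-0.0415 -0.0398  0.0465  0.0478] lat [-0.0206 -0.0197  0.0171  0.0181] zmed 0.0339
((539.9481201171875, -165.34954833984375), (93.47322845458984, 41.221221923828125), 36.02729034423828)
top 0.0 839 along [-0.0507 -0.0457  0.0425  0.0443] lat [-0.0195 -0.0186  0.0175  0.0179] zmed 0.0338
top 0.028 752 along [-0.0438 -0.0418  0.0426  0.0444] lat [-0.0196 -0.0188  0.0168  0.0175] zmed 0.0341
((535.6353149414062, -168.18487548828125), (95.0354232788086, 38.52277755737305), 35.02688217163086)
```

The centre checks out to about 2 mm, so I close gently.

servo_tool --deltas '[[[-0.08,-0.02,0.03],[0,0,0],60],[[-0.08,-0.02,0.03],[0,0,0],90],[[-0.08,-0.02,0.03],[0,0,0],110],[[-0.08,-0.02,0.03],[0,0,0],125],[[-0.08,-0.02,0.03],[0,0,0],140],[[-0.08,-0.02,0.03],[0,0,0],155],[[-0.08,-0.02,0.03],[0,0,0],170],[[-0.08,-0.02,0.03],[0,0,0],170],[[-0.08,-0.02,0.03],[0,0,0],170],[[-0.08,-0.02,0.03],[0,0,0],170],[[-0.08,-0.02,0.03],[0,0,0],170],[[-0.08,-0.02,0.03],[0,0,0],170]]' --newtons 28

```text
clock: 4.35
position: [0.5388, -0.1668, 0.005]
ee_rot: [0.001, 0.457, 0.89, 0.0]
force: [-2.7, 1.0, 7.1]
width: 0.464
```

servo_tool --deltas '[[[0,0,-0.2],[0,0,0],170],[[0,0,-0.5],[0,0,0],170],[[0,0,-1],[0,0,0],170],[[0,0,-1.6],[0,0,0],170],[[0,0,-2.3],[0,0,0],170],[[0,0,-3.0],[0,0,0],170],[[0,0,-3.7],[0,0,0],170],[[0,0,-4],[0,0,0],170],[[0,0,-4],[0,0,0],170],[[0,0,-4],[0,0,0],170]]'

```text
clock: 5.18
position: [0.5382, -0.1666, 0.1645]
ee_rot: [0.0, 0.457, 0.89, 0.001]
force: [-0.6, -0.2, -2.8]
width: 0.465
```

```bash
python3 -c "
from h import *
go((.5675,.133,.16),88.1)
im,d=vision.snapshot('scene'); P=cloud('scene',d); cv2.imwrite('pics/g2full.png',im[:,:,::-1]); np.save('s2.npy',P); cv2.imwrite('pics/g2.png',cv2.resize(im[180:320,180:360,::-1],(720,560),interpolation=cv2.INTER_CUBIC))"
```

```text
shift [5.659 4.96  0.118] turn z 6.25699352224341 pos [ 0.5382 -0.1666  0.1645] tilt z [ 0.001  0.001 -1.   ] F [-0.6 -0.2 -2.8] w 0.4647803691478137 t 5.1833
```

View pics/g2.png

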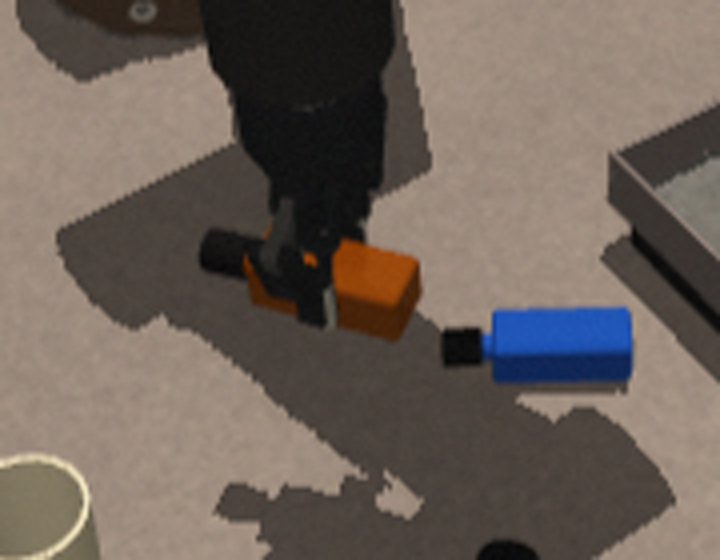

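The flask is held off the counter and looks level, with the fingers near mid-body at crop (315,270). I'll check tilt, offset and height in the cloud.

```bash
python3 - <<'E'
from h import *
im=cv2.imread('pics/g2full.png'); P=np.load('s2.npy'); h=cv2.cvtColor(im,cv2.COLOR_BGR2HSV)
m=(h[...,0]<18)&(h[...,1]>150)&(h[...,2]>30)&(P[...,2]>.12)&(np.hypot(P[...,0]-.538,P[...,1]+.167)<.1)
q=P[m]; a=np.deg2rad(35.5); ex=np.array([np.cos(a),np.sin(a)]); ey=np.array([-ex[1],ex[0]])
r=q[:,:2]-[.5382,-.1666]; x,y=r@ex,r@ey
print(len(q),'along',np.percentile(x,[1,3,97,99]).round(4),'lat',np.percentile(y,[1,99]).round(4),'z',np.percentile(q[:,2],[1,3,50,97,99]).round(4))
top=(q[:,2]>np.percentile(q[:,2],99)-.012)&(y>-.016)&(abs(y)<.016)
for s in((-.05,0),(0.01,.025),(.025,.045)):
    k=top&(x>s[0])&(x<s[1]); print(s,k.sum(),np.median(q[k,2]).round(4) if k.any() else '')
f=m&0
A=np.c_[x[top],y[top],np.ones(top.sum())]; print(np.linalg.lstsq(A,q[top,2],rcond=None)[0].round(4))
E
```

```text
504 along [-0.0498 -0.0411  0.0469  0.0475] lat [-0.051   0.0203] z [0.1645 0.167  0.1921 0.2024 0.2338]
(-0.05, 0) 0 
(0.01, 0.025) 1 0.2327
(0.025, 0.045) 0 
[ 0.004  -0.0035  0.2326]
```

```bash
python3 - <<'E'
from h import *
im=cv2.imread('pics/g2full.png'); P=np.load('s2.npy'); h=cv2.cvtColor(im,cv2.COLOR_BGR2HSV)
m=(h[...,0]<18)&(h[...,1]>150)&(h[...,2]>30)&(P[...,2]>.12)&(np.hypot(P[...,0]-.538,P[...,1]+.167)<.1)
q=P[m]; a=np.deg2rad(35.5); ex=np.array([np.cos(a),np.sin(a)]); ey=np.array([-ex[1],ex[0]])
r=q[:,:2]-[.5382,-.1666]; x,y=r@ex,r@ey
for lo in np.arange(-.045,.05,.015):
    k=(x>lo)&(x<lo+.015)&(abs(y)<.017); b=(x>lo)&(x<lo+.015)&(y<-.018)&(y>-.024)
    print(round(lo,3),'top',k.sum(),np.median(q[k,2]).round(4) if k.any() else '','front',b.sum(),np.percentile(q[b,2],[3,97]).round(4) if b.any() else '')
E
```

```text
-0.045 top 5 0.1903 front 21 [0.1677 0.19  ]
-0.03 top 1 0.1633 front 8 [0.1647 0.1718]
-0.015 top 7 0.1925 front 1 [0.2148 0.2148]
0.0 top 62 0.1934 front 18 [0.1652 0.201 ]
0.015 top 81 0.1936 front 41 [0.1672 0.1956]
0.03 top 87 0.1934 front 46 [0.1673 0.1933]
0.045 top 56 0.1827 front 1 [0.1878 0.1878]
```

Grasp verified: level, bottom 5.5 mm below the TCP, centre about 2 mm ahead of it. I carry it over the case.

servo_tool --deltas '[[[0.5,0.43,0],[0,0,0.6],170],[[1.1,0.95,0],[0,0,1.2],170],[[1.7,1.47,0],[0,0,1.9],170],[[2.3,1.99,0],[0,0,2.5],170],[[2.9,2.51,0],[0,0,3.2],170],[[3.5,3.03,0],[0,0,3.9],170],[[4.1,3.54,0],[0,0,4.6],170],[[4.7,4.06,0],[0,0,5.3],170],[[5.2,4.5,0],[0,0,5.9],170],[[5.5,4.75,0],[0,0,6.26],170],[[5.69,4.92,0],[0,0,6.26],170],[[5.69,4.92,0],[0,0,6.26],170],[[5.69,4.92,0],[0,0,6.26],170],[[5.69,4.92,0],[0,0,6.26],170]]'

```text
clock: 6.4
position: [0.565, 0.132, 0.1633]
ee_rot: [-0.0, 0.719, 0.695, -0.001]
force: [-0.3, -0.1, -2.6]
width: 0.459
```

```bash
python3 - <<'E'
from h import *
go((.5655,.133,.046),88.1)
P0=np.load('top.npy')
im,d=vision.snapshot('top'); cv2.imwrite('pics/g3full.png',im[:,:,::-1]); P=cloud('top',d)
cv2.imwrite('pics/g3.png',cv2.resize(im[160:320,200:330,::-1],(488,600),interpolation=cv2.INTER_CUBIC))
h=cv2.cvtColor(im,cv2.COLOR_RGB2HSV); m=(h[...,0]<18)&(h[...,1]>150)&(h[...,2]>30)&(P[...,2]>.12)&(np.hypot(P[...,0]-.566,P[...,1]-.133)<.1)
q=P[m]; print(len(q),np.percentile(q,[2,50,98],axis=0).round(4))
E
```

```text
shift [0.029 0.016 2.932] turn z 0.005422041306166155 pos [0.565  0.132  0.1633] tilt z [-0.002 -0.001 -1.   ] F [-0.3 -0.1 -2.6] w 0.4586098042023721 t 6.4
367 [[0.5131 0.112  0.1797]
 [0.5298 0.1287 0.1917]
 [0.5489 0.1493 0.2974]]
```

View pics/g3.png

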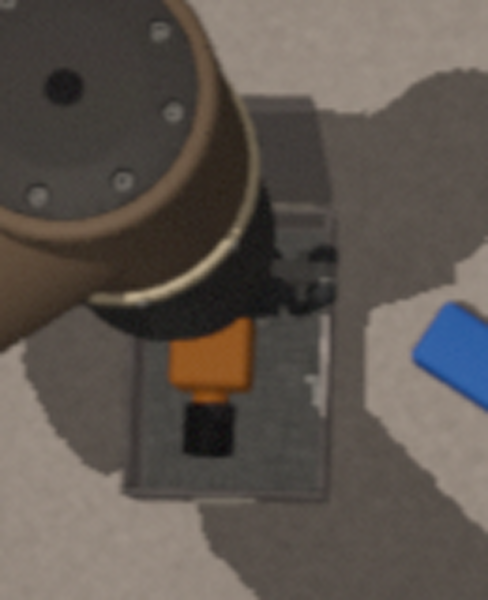

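The flask is aligned over the case, cap to the front at crop (210,430). The wrist overlaps the lid in this view, so I check its height before lowering by 117 mm.

```bash
python3 - <<'E'
from h import *
im,d=vision.snapshot('scene'); P=cloud('scene',d); cv2.imwrite('pics/g4.png',cv2.resize(im[60:300,290:490,::-1],(500,600)))
for n,Q in(('scene',P),('top',cloud('top',vision.snapshot('top')[1]))):
    for x0 in np.arange(.50,.76,.02):
        k=(abs(Q[...,0]-x0)<.01)&(abs(Q[...,1]-.133)<.065)&(Q[...,2]>.21)
        z=Q[k][:,2]
        if len(z): print(n,round(x0,2),len(z),np.histogram(z,bins=[.2,.23,.26,.29,.32,.35,.4,.5,.7])[0])
o=manip.get_obs(); print(np.round(o['joint_pos'],3))
E
```

```text
scene 0.52 41 [ 0  0  0  0  0  0  2 39]
scene 0.54 393 [  0   0   1   6   5  29  83 269]
scene 0.56 1257 [ 68  74 100  56  47 103 253 556]
scene 0.58 2157 [120 270 201  96  87 164 405 814]
scene 0.6 2711 [   0    0    0  158  148  375  860 1170]
scene 0.62 1178 [  0   3   0   0   0 103 365 707]
scene 0.64 144 [ 13 130   1   0   0   0   0   0]
scene 0.66 424 [187 237   0   0   0   0   0   0]
top 0.5 934 [  0   0   0   0   0   0   0 934]
top 0.52 2329 [   0    0    0    5    1  166  361 1796]
top 0.54 2056 [   0    9    3   20    0   82  186 1756]
top 0.56 1979 [  66   39  136    2    0   43   90 1603]
top 0.58 1340 [   0    8   17    0    0    9   40 1266]
top 0.6 789 [  0   0   0   0   0   0   4 785]
top 0.62 40 [ 0  0  0  0  0  0  0 40]
top 0.64 145 [58 87  0  0  0  0  0  0]
top 0.66 38 [ 0 38  0  0  0  0  0  0]
[ 0.566  0.258 -0.294 -0.    -1.019 -2.17 ]
```

View pics/g4.png

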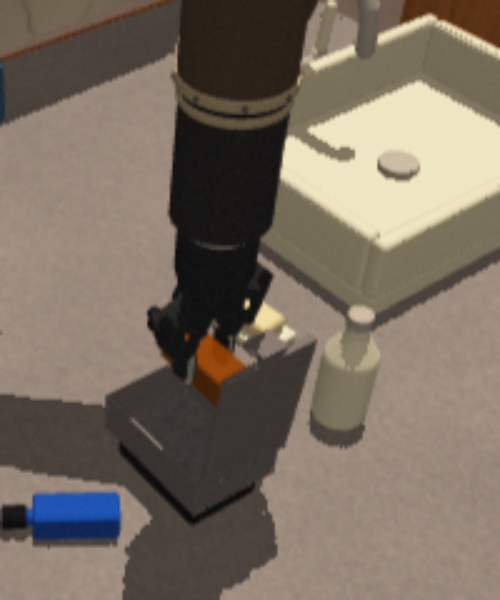

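```bash
python3 - <<'E'
from h import *
P=cloud('scene',vision.snapshot('scene')[1])
for z0 in np.arange(.2,.56,.02):
    k=(abs(P[...,2]-z0)<.01)&(P[...,0]<(.61 if z0<.265 else .75))&(P[...,0]>.5)&(abs(P[...,1]-.133)<.12)
    q=P[k]
    if len(q)>5: print(round(z0,2),len(q),'x',np.percentile(q[:,0],[50,95,98,99.5]).round(3),'y',np.percentile(q[:,1],[1,99]).round(3))
q=P[(P[...,0]>.612)&(P[...,0]<.7)&(abs(P[...,1]-.133)<.08)&(P[...,2]>.1)&(P[...,2]<.3)]
for z0 in np.arange(.11,.27,.02):
    r=q[abs(q[:,2]-z0)<.01]; print('lid',round(z0,2),len(r),np.percentile(r[:,0],[1,5,50,95,99]).round(4) if len(r) else '')
E
```

```text
0.2 307 x [0.576 0.605 0.607 0.609] y [0.099 0.16 ]
0.22 183 x [0.575 0.579 0.58  0.581] y [0.078 0.186]
0.24 241 x [0.576 0.583 0.584 0.585] y [0.07 0.19]
0.26 320 x [0.575 0.585 0.585 0.586] y [0.065 0.196]
0.28 125 x [0.573 0.583 0.584 0.585] y [0.08 0.19]
0.3 186 x [0.591 0.602 0.603 0.604] y [0.094 0.15 ]
0.32 239 x [0.59  0.603 0.604 0.604] y [0.094 0.151]
0.34 182 x [0.591 0.602 0.603 0.603] y [0.094 0.151]
0.36 265 x [0.599 0.611 0.612 0.612] y [0.085 0.156]
0.38 332 x [0.597 0.611 0.612 0.612] y [0.085 0.155]
0.4 345 x [0.598 0.611 0.612 0.612] y [0.085 0.155]
0.42 357 x [0.597 0.611 0.612 0.612] y [0.085 0.154]
0.44 388 x [0.597 0.611 0.612 0.612] y [0.085 0.157]
0.46 354 x [0.599 0.611 0.613 0.613] y [0.085 0.153]
0.48 401 x [0.6   0.615 0.616 0.617] y [0.08  0.156]
0.5 529 x [0.6   0.614 0.615 0.616] y [0.082 0.162]
0.52 489 x [0.6   0.614 0.614 0.615] y [0.083 0.161]
0.54 601 x [0.594 0.613 0.614 0.615] y [0.083 0.248]
lid 0.11 152 [0.6349 0.6382 0.6433 0.6458 0.6461]
lid 0.13 161 [0.6361 0.6407 0.6449 0.6474 0.6484]
lid 0.15 167 [0.6394 0.6431 0.6469 0.6496 0.6499]
lid 0.17 170 [0.6405 0.6437 0.6486 0.6508 0.6517]
lid 0.19 184 [0.6418 0.6466 0.6504 0.6526 0.6532]
lid 0.21 190 [0.6427 0.6469 0.652  0.6544 0.655 ]
lid 0.23 198 [0.6458 0.6494 0.6538 0.6562 0.6569]
lid 0.25 272 [0.6294 0.6317 0.6508 0.6558 0.6574]
lid 0.27 0
```

Clearance between wrist and lid tongue is about 17 mm. I'll shift 3 mm forward for a little more and lower slowly.

servo_tool --deltas '[[[0.03,-0.08,0.2],[0,0,0],170],[[0.03,-0.08,0.5],[0,0,0],170],[[0.03,-0.08,0.8],[0,0,0],170],[[0.03,-0.08,1.1],[0,0,0],170],[[0.03,-0.08,1.4],[0,0,0],170],[[0.03,-0.08,1.7],[0,0,0],170],[[0.03,-0.08,2.0],[0,0,0],170],[[0.03,-0.08,2.2],[0,0,0],170],[[0.03,-0.08,2.4],[0,0,0],170],[[0.03,-0.08,2.55],[0,0,0],170],[[0.03,-0.08,2.65],[0,0,0],170],[[0.03,-0.08,2.75],[0,0,0],170],[[0.03,-0.08,2.8],[0,0,0],170],[[0.03,-0.08,2.83],[0,0,0],170],[[0.03,-0.08,2.83],[0,0,0],170]]'

```text
clock: 7.85
position: [0.5625, 0.1343, 0.051]
ee_rot: [0.0, 0.719, 0.695, 0.0]
force: [-0.4, 0.2, -2.8]
width: 0.463
```

servo_tool --deltas '[[[0,0,0.01],[0,0,0],170],[[0,0,0.025],[0,0,0],170],[[0,0,0.025],[0,0,0],170]]'

```text
clock: 8.1
position: [0.5625, 0.1343, 0.0501]
ee_rot: [0.0, 0.719, 0.695, 0.0]
force: [0.4, -0.3, -1.6]
width: 0.461
```

servo_tool --deltas '[[[0,0,0.02],[0,0,0],170],[[0,0,0.035],[0,0,0],170],[[0,0,0.05],[0,0,0],170],[[0,0,0.05],[0,0,0],170]]'

```text
clock: 8.43
position: [0.5624, 0.1342, 0.0478]
ee_rot: [-0.0, 0.719, 0.695, -0.0]
force: [0.1, 0.6, -2.9]
width: 0.466
```

servo_tool --deltas '[[[0,0,0.02],[0,0,0],170],[[0,0,0.03],[0,0,0],170],[[0,0,0.03],[0,0,0],170]]'

```text
clock: 8.68
position: [0.5624, 0.1342, 0.0466]
ee_rot: [-0.0, 0.719, 0.695, -0.0]
force: [-0.1, -0.6, -3.2]
width: 0.466
```

servo_tool --deltas '[[[0,0,0.02],[0,0,0],170],[[0,0,0.03],[0,0,0],170],[[0,0,0.03],[0,0,0],170]]'

```text
clock: 8.93
position: [0.5624, 0.1342, 0.0454]
ee_rot: [-0.0, 0.719, 0.695, -0.0]
force: [0.3, -0.4, -3.3]
width: 0.463
```

servo_tool --deltas '[[[0,0,0.01],[0,0,0],170],[[0,0,0.02],[0,0,0],170],[[0,0,0.02],[0,0,0],170]]'

```text
clock: 9.18
position: [0.5624, 0.1342, 0.0446]
ee_rot: [-0.0, 0.719, 0.695, -0.0]
force: [-0.1, -0.4, -2.0]
width: 0.457
```

servo_tool --deltas '[[[0,0,0.01],[0,0,0],170],[[0,0,0.015],[0,0,0],170],[[0,0,0.015],[0,0,0],170]]'

```text
clock: 9.43
position: [0.5625, 0.1342, 0.0444]
ee_rot: [0.0, 0.719, 0.695, 0.0]
force: [-0.3, -0.2, 0.8]
width: 0.457
```

The flask touches the floor (net +0.8 N up). I open partway, since full opening would hit the walls.

servo_tool --deltas '[[[0,0,0],[0,0,0],130],[[0,0,0],[0,0,0],120],[[0,0,0],[0,0,0],110],[[0,0,0],[0,0,0],100],[[0,0,0],[0,0,0],90],[[0,0,0],[0,0,0],88],[[0,0,0],[0,0,0],88],[[0,0,0],[0,0,0],88]]'

```text
clock: 10.1
position: [0.5624, 0.1343, 0.0441]
ee_rot: [0.0, 0.719, 0.695, 0.0]
force: [-0.1, 0.4, -1.0]
width: 0.654
```

Open to 56 mm, so I go straight up.

servo_tool --deltas '[[[0,0,-0.2],[0,0,0],88],[[0,0,-0.5],[0,0,0],88],[[0,0,-1.0],[0,0,0],88],[[0,0,-1.5],[0,0,0],88],[[0,0,-2.2],[0,0,0],120],[[0,0,-3.0],[0,0,0],180],[[0,0,-3.8],[0,0,0],255],[[0,0,-4.6],[0,0,0],255],[[0,0,-5.4],[0,0,0],255],[[0,0,-6.2],[0,0,0],255],[[0,0,-6.8],[0,0,0],255],[[0,0,-7],[0,0,0],255],[[0,0,-7],[0,0,0],255]]'

```text
clock: 11.18
position: [0.5632, 0.1345, 0.3275]
ee_rot: [0.001, 0.719, 0.695, 0.002]
force: [0.5, -0.4, 0.1]
width: -0.001
```

```bash
python3 - <<'E'
from h import *
go((.70,.128,.324),None)
im,d=vision.snapshot('scene'); P=cloud('scene',d); cv2.imwrite('pics/g5.png',cv2.resize(im[120:280,310:450,::-1],(525,600),interpolation=cv2.INTER_CUBIC))
h=cv2.cvtColor(im,cv2.COLOR_RGB2HSV); m=(h[...,0]<18)&(h[...,1]>150)&(h[...,2]>30)&(np.hypot(P[...,0]-.56,P[...,1]-.133)<.1)&(P[...,2]<.12)
q=P[m]; print('scene amber',len(q),np.percentile(q,[2,50,98],axis=0).round(4))
q=P[(P[...,0]>.615)&(P[...,0]<.7)&(abs(P[...,1]-.133)<.08)&(P[...,2]>.1)&(P[...,2]<.3)]
c0=np.median(q,0); print('lid',len(q),q.min(0).round(3),q.max(0).round(3),np.linalg.svd(q-c0,full_matrices=False)[2][2].round(3))
E
```

```text
shift [-0.049  3.423  0.104] turn z None pos [0.5632 0.1345 0.3275] tilt z [ 0.005  0.002 -1.   ] F [ 0.5 -0.4  0.1] w -0.0005452614048895526 t 11.1833
scene amber 418 [[0.5153 0.1132 0.0455]
 [0.554  0.1217 0.0724]
 [0.5959 0.1538 0.0769]]
lid 1489 [0.626 0.076 0.1  ] [0.658 0.188 0.26 ] [ 0.998 -0.041 -0.048]
```

View pics/g5.png

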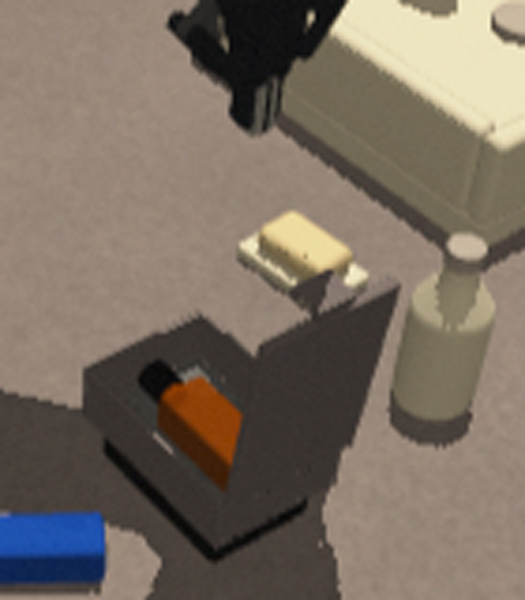

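The flask lies flat in the case (top at 0.073, as expected), with the fingers clear and shut and the lid still at about 1.62 rad. Next I go over behind the lid.

servo_tool --deltas '[[[-0.03,0.6,0],[0,0,0],255],[[-0.03,1.3,0],[0,0,0],255],[[-0.03,2.0,0],[0,0,0],255],[[-0.03,2.7,0],[0,0,0],255],[[-0.03,3.2,0],[0,0,0],255],[[-0.03,3.42,0],[0,0,0],255],[[-0.03,3.42,0],[0,0,0],255],[[-0.03,3.42,0.6],[0,0,0],255],[[-0.03,3.42,1.3],[0,0,0],255],[[-0.03,3.42,2.0],[0,0,0],255],[[-0.03,3.42,2.5],[0,0,0],255],[[-0.03,3.42,2.8],[0,0,0],255],[[-0.03,3.42,2.8],[0,0,0],255],[[-0.03,3.42,2.8],[0,0,0],255]]'

```text
clock: 12.4
position: [0.6987, 0.1286, 0.2125]
ee_rot: [0.0, 0.719, 0.696, -0.0]
force: [0.5, -0.4, 1.2]
width: 0.0
```

```bash
cat > lidpath.py <<'E'
from h import *
# tool-y (case x) and tool-z path so that the finger's front-bottom corner follows the lid's face at radius r
def path(angles,r=.140,hx=.634,hz=.084,half=.011,dz=0):
    o=manip.get_obs(); p=np.array(o['position'])
    for t in angles:
        s=t if t<1.5708 else 1.5708
        x=hx-r*np.cos(t)+.009*np.sin(t)+half; z=hz+r*np.sin(s)+.009*np.cos(s)+dz
        d=rot().inv().apply([x-p[0],-.033*(x-p[0]),z-p[2]])/.04
        print(round(t,2),d.round(2))
E
python3 -c "
from lidpath import *
go((.70,.128,.215),88.1)
path([1.62,1.57,1.5,1.4,1.3,1.2,1.1,1.0,.9,.8])"
```

```text
shift [-0.013  0.032 -0.062] turn z 0.005769865970909412 pos [0.6987 0.1286 0.2125] tilt z [-0.    -0.001 -1.   ] F [ 0.5 -0.4  1.2] w 1.928390671612257e-06 t 12.4
1.62 [ 0.   -0.95 -0.29]
1.57 [ 0.   -1.12 -0.29]
1.5 [ 0.   -1.37 -0.29]
1.4 [ 0.   -1.72 -0.27]
1.3 [ 0.   -2.06 -0.22]
1.2 [ 0.   -2.4  -0.13]
1.1 [ 0.   -2.73 -0.01]
1.0 [ 0.   -3.05  0.15]
0.9 [ 0.   -3.34  0.33]
0.8 [ 0.   -3.62  0.55]
```

servo_tool --deltas '[[[0,-0.2,-0.1],[0,0,0],255],[[0,-0.45,-0.2],[0,0,0],255],[[0,-0.65,-0.29],[0,0,0],255],[[0,-0.75,-0.29],[0,0,0],255],[[0,-0.82,-0.29],[0,0,0],255],[[0,-0.88,-0.29],[0,0,0],255],[[0,-0.94,-0.29],[0,0,0],255],[[0,-1.0,-0.29],[0,0,0],255],[[0,-1.06,-0.29],[0,0,0],255],[[0,-1.12,-0.29],[0,0,0],255],[[0,-1.18,-0.29],[0,0,0],255],[[0,-1.24,-0.29],[0,0,0],255],[[0,-1.3,-0.29],[0,0,0],255],[[0,-1.37,-0.29],[0,0,0],255]]'

```text
clock: 13.57
position: [0.6442, 0.1303, 0.2237]
ee_rot: [0.0, 0.719, 0.695, -0.0]
force: [0.3, 0.1, 0.1]
width: -0.005
```

```bash
cat > lidang.py <<'E'
from lidpath import *
def lid(save=None):
    im,d=vision.snapshot('scene'); P=cloud('scene',d)
    if save: cv2.imwrite(save,cv2.resize(im[120:280,310:450,::-1],(525,600),interpolation=cv2.INTER_CUBIC))
    c=vision.calibration('scene'); h=cv2.cvtColor(im,cv2.COLOR_RGB2HSV)
    x=(P[...,0]-.5525)-.033*(P[...,1]-.1335); y=P[...,1]-.1335+.033*(P[...,0]-.5525)
    k=(abs(abs(y)-.037)<.012)&(P[...,2]>.09)&(P[...,2]<.27)&(x>-.1)&(x<.12)&(h[...,1]<70)
    q=np.c_[x[k],P[...,2][k]]
    a=np.arctan2(q[:,1]-.084,.0815-q[:,0]); print('lid n',len(q),'angle pct',np.percentile(a,[5,25,50,75,95]).round(3),'r max',np.percentile(np.hypot(q[:,1]-.084,.0815-q[:,0]),98).round(3))
E
python3 -c "
from lidang import *
go((.7,.128,.215)); lid(); path([1.5,1.4,1.3,1.2,1.1,1.0,.9,.8])"
```

```text
shift [-0.012  1.396  0.217] turn z None pos [0.6442 0.1303 0.2237] tilt z [ 0. -0. -1.] F [0.3 0.1 0.1] w -0.004537725769262851 t 13.5667
lid n 660 angle pct [1.555 1.571 1.598 1.665 1.96 ] r max 0.161
1.5 [ 0.    0.01 -0.01]
1.4 [-0.   -0.34  0.01]
1.3 [-0.   -0.69  0.06]
1.2 [-0.   -1.03  0.15]
1.1 [-0.   -1.36  0.27]
1.0 [-0.   -1.67  0.43]
0.9 [-0.   -1.97  0.61]
0.8 [-0.   -2.25  0.83]
```

servo_tool --deltas '[[[0,-0.07,0],[0,0,0],255],[[0,-0.14,0],[0,0,0],255],[[0,-0.21,0],[0,0,0],255],[[0,-0.28,0],[0,0,0],255],[[0,-0.34,0.01],[0,0,0],255],[[0,-0.41,0.02],[0,0,0],255],[[0,-0.48,0.03],[0,0,0],255],[[0,-0.55,0.04],[0,0,0],255],[[0,-0.62,0.05],[0,0,0],255],[[0,-0.69,0.06],[0,0,0],255]]'

```text
clock: 14.45
position: [0.6164, 0.1312, 0.2213]
ee_rot: [-0.0, 0.719, 0.695, 0.0]
force: [1.5, 0.3, -0.7]
width: 0.002
```

```bash
python3 -c "
from lidang import *
go((.7,.128,.215)); lid('pics/l1.png'); path([1.3,1.2,1.1,1.0,.9,.8,.7])"
```

```text
shift [-0.012  2.09   0.157] turn z None pos [0.6164 0.1312 0.2213] tilt z [-0.  0. -1.] F [ 1.5  0.3 -0.7] w 0.00202021773299969 t 14.45
lid n 813 angle pct [1.36  1.379 1.407 1.483 1.863] r max 0.16
1.3 [ 0.    0.01 -0.  ]
1.2 [-0.   -0.33  0.09]
1.1 [-0.   -0.66  0.21]
1.0 [-0.   -0.98  0.36]
0.9 [-0.   -1.27  0.55]
0.8 [-0.   -1.55  0.76]
0.7 [-0.   -1.81  1.  ]
```

View pics/l1.png

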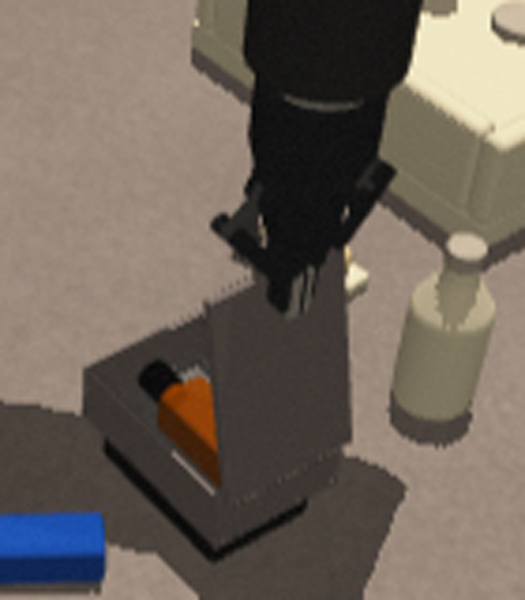

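The lid is following: after correcting for its thickness, about 1.32 rad measured against 1.30 planned, at 1.5 N. The picture shows the fingertips on its outer face at crop (295,300). I continue along the arc.

servo_tool --deltas '[[[0,-0.08,0.02],[0,0,0],255],[[0,-0.16,0.04],[0,0,0],255],[[0,-0.25,0.065],[0,0,0],255],[[0,-0.33,0.09],[0,0,0],255],[[0,-0.41,0.12],[0,0,0],255],[[0,-0.5,0.15],[0,0,0],255],[[0,-0.58,0.18],[0,0,0],255],[[0,-0.66,0.21],[0,0,0],255],[[0,-0.74,0.25],[0,0,0],255],[[0,-0.82,0.285],[0,0,0],255],[[0,-0.9,0.32],[0,0,0],255],[[0,-0.98,0.36],[0,0,0],255],[[0,-1.05,0.405],[0,0,0],255],[[0,-1.12,0.45],[0,0,0],255],[[0,-1.2,0.5],[0,0,0],255],[[0,-1.27,0.55],[0,0,0],255],[[0,-1.34,0.6],[0,0,0],255],[[0,-1.41,0.655],[0,0,0],255],[[0,-1.48,0.71],[0,0,0],255],[[0,-1.55,0.76],[0,0,0],255]]'

```text
clock: 16.17
position: [0.5545, 0.1333, 0.1907]
ee_rot: [-0.0, 0.719, 0.695, -0.0]
force: [-0.0, 0.6, 0.9]
width: -0.002
```

```bash
python3 -c "
from lidang import *
go((.7,.128,.215)); lid(); path(np.arange(.8,.05,-.1))"
```

```text
shift [-0.012  3.64  -0.609] turn z None pos [0.5545 0.1333 0.1907] tilt z [-0. -0. -1.] F [-0.   0.6  0.9] w -0.0022968456664265308 t 16.1667
lid n 1093 angle pct [0.871 0.894 0.935 1.102 1.447] r max 0.195
0.8 [-0.    0.   -0.01]
0.7 [-0.   -0.25  0.23]
0.6 [-0.   -0.48  0.5 ]
0.5 [-0.   -0.69  0.78]
0.4 [-0.   -0.86  1.09]
0.3 [-0.   -1.    1.41]
0.2 [ 0.   -1.11  1.74]
0.1 [ 0.   -1.18  2.08]
```

servo_tool --deltas '[[[0,-0.08,0.08],[0,0,0],255],[[0,-0.17,0.15],[0,0,0],255],[[0,-0.25,0.23],[0,0,0],255],[[0,-0.33,0.32],[0,0,0],255],[[0,-0.41,0.41],[0,0,0],255],[[0,-0.48,0.5],[0,0,0],255],[[0,-0.55,0.59],[0,0,0],255],[[0,-0.62,0.68],[0,0,0],255],[[0,-0.69,0.78],[0,0,0],255],[[0,-0.75,0.88],[0,0,0],255],[[0,-0.81,0.98],[0,0,0],255],[[0,-0.86,1.09],[0,0,0],255],[[0,-0.91,1.19],[0,0,0],255],[[0,-0.96,1.29],[0,0,0],255],[[0,-1.0,1.38],[0,0,0],255]]'

```text
clock: 17.47
position: [0.5146, 0.1346, 0.1353]
ee_rot: [0.0, 0.719, 0.695, -0.0]
force: [1.0, -0.9, 0.2]
width: 0.002
```

```bash
python3 -c "
from lidang import *
go((.7,.128,.215)); lid(); path([.3,.25,.2,.15,.1,.06,.03,0]); path([.3,.25,.2,.15,.1,.06,.03,0],r=.148)"
```

```text
shift [-0.012  4.637 -1.993] turn z None pos [0.5146 0.1346 0.1353] tilt z [-0. -0. -1.] F [ 1.  -0.9  0.2] w 0.0022296372940153087 t 17.4667
lid n 1217 angle pct [0.376 0.41  0.506 0.868 1.093] r max 0.211
0.3 [ 0.   -0.    0.02]
0.25 [ 0.   -0.06  0.18]
0.2 [ 0.   -0.11  0.35]
0.15 [ 0.   -0.15  0.52]
0.1 [ 0.   -0.19  0.69]
0.06 [ 0.   -0.21  0.83]
0.03 [ 0.   -0.22  0.94]
0 [ 0.   -0.22  1.04]
0.3 [-0.   -0.19 -0.04]
0.25 [ 0.   -0.26  0.13]
0.2 [ 0.   -0.31  0.31]
0.15 [ 0.   -0.35  0.49]
0.1 [ 0.   -0.38  0.67]
0.06 [ 0.   -0.41  0.82]
0.03 [ 0.   -0.42  0.93]
0 [ 0.   -0.43  1.04]
```

servo_tool --deltas '[[[0,-0.08,-0.02],[0,0,0],255],[[0,-0.16,-0.02],[0,0,0],255],[[0,-0.24,0.04],[0,0,0],255],[[0,-0.28,0.1],[0,0,0],255],[[0,-0.31,0.16],[0,0,0],255],[[0,-0.34,0.22],[0,0,0],255],[[0,-0.36,0.28],[0,0,0],255],[[0,-0.38,0.34],[0,0,0],255],[[0,-0.4,0.4],[0,0,0],255],[[0,-0.41,0.46],[0,0,0],255],[[0,-0.42,0.52],[0,0,0],255],[[0,-0.43,0.57],[0,0,0],255],[[0,-0.43,0.6],[0,0,0],255],[[0,-0.43,0.6],[0,0,0],255]]'

```text
clock: 18.68
position: [0.4975, 0.135, 0.1114]
ee_rot: [-0.0, 0.719, 0.695, -0.0]
force: [0.7, 0.3, 1.3]
width: 0.003
```

servo_tool --deltas '[[[0,0,0.02],[0,0,0],255],[[0,-0.01,0.04],[0,0,0],255],[[0,-0.01,0.06],[0,0,0],255],[[0,-0.01,0.08],[0,0,0],255]]'

```text
clock: 19.02
position: [0.4973, 0.1352, 0.1085]
ee_rot: [0.0, 0.719, 0.695, 0.0]
force: [0.3, -0.7, 1.2]
width: -0.002
```

```bash
python3 -c "
from lidang import *
go((.485,.136,.098),88.1); lid()"
```

```text
shift [ 0.01  -0.307  0.263] turn z 0.000848421145425012 pos [0.4973 0.1352 0.1085] tilt z [ 0.  0. -1.] F [ 0.3 -0.7  1.2] w -0.0023553492202106363 t 19.0167
lid n 1253 angle pct [0.166 0.206 0.364 0.758 1.001] r max 0.223
```

servo_tool --deltas '[[[0,0,0.02],[0,0,0],255],[[0,0,0.04],[0,0,0],255],[[0,0,0.06],[0,0,0],255],[[0,0,0.08],[0,0,0],255],[[0,0,0.1],[0,0,0],255]]'

```text
clock: 19.48
position: [0.4972, 0.1352, 0.1044]
ee_rot: [-0.0, 0.719, 0.695, -0.0]
force: [0.3, 0.3, -0.5]
width: 0.005
```

servo_tool --deltas '[[[0,0,0.02],[0,0,0],255],[[0,0,0.04],[0,0,0],255],[[0,0,0.05],[0,0,0],255]]'

```text
clock: 19.73
position: [0.4972, 0.1352, 0.1024]
ee_rot: [-0.0, 0.719, 0.695, -0.0]
force: [0.0, 0.3, 0.2]
width: 0.0
```

servo_tool --deltas '[[[0,0,0.015],[0,0,0],255],[[0,0,0.03],[0,0,0],255],[[0,0,0.03],[0,0,0],255]]'

```text
clock: 19.98
position: [0.4972, 0.1352, 0.1013]
ee_rot: [-0.0, 0.719, 0.695, -0.0]
force: [-1.5, 0.3, 1.7]
width: 0.001
```

servo_tool --deltas '[[[0,0,0.015],[0,0,0],255],[[0,0,0.03],[0,0,0],255],[[0,0,0.03],[0,0,0],255]]'

```text
clock: 20.23
position: [0.4972, 0.1352, 0.1002]
ee_rot: [-0.0, 0.719, 0.695, 0.0]
force: [-2.4, -0.0, 4.0]
width: -0.002
```

Contact with the catch. I keep pressing in small steps.

servo_tool --deltas '[[[0,0,0.01],[0,0,0],255],[[0,0,0.02],[0,0,0],255],[[0,0,0.02],[0,0,0],255]]'

```text
clock: 20.48
position: [0.4972, 0.1352, 0.0993]
ee_rot: [-0.0, 0.719, 0.695, -0.0]
force: [-2.5, 0.7, 4.0]
width: -0.001
```

servo_tool --deltas '[[[0,0,0.01],[0,0,0],255],[[0,0,0.02],[0,0,0],255],[[0,0,0.02],[0,0,0],255]]'

```text
clock: 20.73
position: [0.4972, 0.1352, 0.0984]
ee_rot: [-0.0, 0.719, 0.695, -0.0]
force: [-1.4, 0.7, 4.2]
width: 0.003
```

servo_tool --deltas '[[[0,0,0.01],[0,0,0],255],[[0,0,0.02],[0,0,0],255],[[0,0,0.03],[0,0,0],255],[[0,0,0.04],[0,0,0],255]]'

```text
clock: 21.07
position: [0.4972, 0.1352, 0.0969]
ee_rot: [-0.0, 0.719, 0.695, -0.0]
force: [-2.4, -0.2, 4.4]
width: -0.0
```

servo_tool --deltas '[[[0,0,0.01],[0,0,0],255],[[0,0,0.02],[0,0,0],255],[[0,0,0.03],[0,0,0],255]]'

```text
clock: 21.32
position: [0.4972, 0.1352, 0.0957]
ee_rot: [-0.0, 0.719, 0.695, -0.0]
force: [-2.9, -0.4, 4.2]
width: 0.001
```

```bash
python3 - <<'E'
from lidang import *
go((.485,.136,.098),88.1)
im,d=vision.snapshot('scene'); P=cloud('scene',d)
x=(P[...,0]-.5525)-.033*(P[...,1]-.1335); y=P[...,1]-.1335+.033*(P[...,0]-.5525)
for x0 in (-.06,-.03,0,.03,.06):
    k=(abs(x-x0)<.012)&(abs(y+.04)<.01)&(P[...,2]>.05)&(P[...,2]<.2); print(x0,k.sum(),np.median(P[...,2][k]).round(4))
E
```

```text
shift [ 0.011 -0.305 -0.058] turn z 0.0010344190885973603 pos [0.4972 0.1352 0.0957] tilt z [-0. -0. -1.] F [-2.9 -0.4  4.2] w 0.0013879472578993432 t 21.3167
-0.06 77 0.0972
-0.03 61 0.0941
0 63 0.0919
0.03 54 0.0904
0.06 61 0.0887
```

The lid is at about 0.06 rad and the case has sunk about 5 mm, with the force steady near 5 N. I continue.

servo_tool --deltas '[[[0,0,0.01],[0,0,0],255],[[0,0,0.02],[0,0,0],255],[[0,0,0.03],[0,0,0],255],[[0,0,0.04],[0,0,0],255]]'

```text
clock: 21.7
position: [0.4972, 0.1352, 0.0941]
ee_rot: [0.0, 0.719, 0.695, -0.0]
force: [-2.9, 0.5, 4.8]
width: -0.0
```

servo_tool --deltas '[[[0,0,0.01],[0,0,0],255],[[0,0,0.02],[0,0,0],255],[[0,0,0.03],[0,0,0],255],[[0,0,0.04],[0,0,0],255]]'

```text
clock: 22.03
position: [0.4972, 0.1352, 0.0925]
ee_rot: [-0.0, 0.719, 0.695, -0.0]
force: [-3.3, -0.4, 5.8]
width: -0.001
```

servo_tool --deltas '[[[0,0,0.01],[0,0,0],255],[[0,0,0.02],[0,0,0],255],[[0,0,0.03],[0,0,0],255],[[0,0,0.03],[0,0,0],255]]'

```text
clock: 22.37
position: [0.4971, 0.1352, 0.0916]
ee_rot: [-0.0, 0.719, 0.695, -0.0]
force: [-5.2, 0.5, 8.4]
width: 0.005
```

Firm now. I relieve the sideways drag by moving 2 mm toward the front edge, then continue.

servo_tool --deltas '[[[0,-0.02,0],[0,0,0],255],[[0,-0.04,0],[0,0,0],255],[[0,-0.05,0],[0,0,0],255]]'

```text
clock: 22.62
position: [0.4965, 0.1356, 0.0921]
ee_rot: [0.001, 0.718, 0.696, 0.001]
force: [1.4, -2.2, 6.1]
width: 0.003
```

servo_tool --deltas '[[[0,0,0.01],[0,0,0],255],[[0,0,0.01],[0,0,0],255]]'

```text
clock: 22.78
position: [0.4965, 0.1356, 0.0917]
ee_rot: [0.001, 0.718, 0.696, 0.001]
force: [-0.1, -1.4, 7.1]
width: 0.005
```

servo_tool --deltas '[[[0,0,0.01],[0,0,0],255],[[0,0,0.02],[0,0,0],255],[[0,0,0.02],[0,0,0],255]]'

```text
clock: 23.03
position: [0.4965, 0.1355, 0.091]
ee_rot: [0.001, 0.718, 0.696, 0.001]
force: [-0.6, -2.7, 9.9]
width: -0.0
```

servo_tool --deltas '[[[0,0,0.01],[0,0,0],255],[[0,0,0.01],[0,0,0],255]]'

```text
clock: 23.2
position: [0.4965, 0.1355, 0.0908]
ee_rot: [0.001, 0.718, 0.696, 0.001]
force: [-1.7, -1.2, 9.7]
width: -0.002
```

servo_tool --deltas '[[[0,0,0.01],[0,0,0],255],[[0,0,0.01],[0,0,0],255]]'

```text
clock: 23.37
position: [0.4964, 0.1355, 0.0903]
ee_rot: [0.001, 0.718, 0.696, 0.001]
force: [-1.5, -1.3, 9.4]
width: -0.003
```

servo_tool --deltas '[[[0,0,0.01],[0,0,0],255],[[0,0,0.01],[0,0,0],255]]'

```text
clock: 23.53
position: [0.4964, 0.1355, 0.0898]
ee_rot: [0.001, 0.718, 0.696, 0.001]
force: [0.6, -1.4, 8.5]
width: -0.004
```

servo_tool --deltas '[[[0,0,0.01],[0,0,0],255],[[0,0,0.01],[0,0,0],255]]'

```text
clock: 23.7
position: [0.4963, 0.1355, 0.0893]
ee_rot: [0.001, 0.719, 0.696, 0.001]
force: [0.2, -0.6, 7.5]
width: -0.004
```

servo_tool --deltas '[[[0,0,0.01],[0,0,0],255],[[0,0,0.01],[0,0,0],255]]'

```text
clock: 23.87
position: [0.4963, 0.1355, 0.0886]
ee_rot: [0.0, 0.719, 0.696, 0.001]
force: [2.1, -1.0, 3.5]
width: -0.0
```

servo_tool --deltas '[[[0,0,0.01],[0,0,0],255],[[0,0,0.01],[0,0,0],255]]'

```text
clock: 24.03
position: [0.4953, 0.1353, 0.0875]
ee_rot: [-0.0, 0.719, 0.695, 0.0]
force: [0.3, -0.3, 0.2]
width: 0.003
```

The force fell from 9.9 N to 0.2 N, so it clicked and pulled itself shut. I retreat upward, then check.

servo_tool --deltas '[[[0,0,-0.2],[0,0,0],255],[[0,0,-0.6],[0,0,0],255],[[0,0,-1.2],[0,0,0],255],[[0,0,-2],[0,0,0],255],[[0,-0.5,-2.8],[0,0,0],255],[[0,-1,-3.6],[0,0,0],255],[[0,-1.2,-4.2],[0,0,0],255],[[0,-1.2,-4.5],[0,0,0],255],[[0,-1.2,-4.5],[0,0,0],255]]'

```text
clock: 24.78
position: [0.4479, 0.1376, 0.2717]
ee_rot: [0.0, 0.718, 0.696, 0.003]
force: [0.5, 0.8, 0.9]
width: 0.001
```

```bash
python3 - <<'E'
from lidang import *
go((.485,.136,.098),88.1)
for n in('scene','top'):
    im,d=vision.snapshot(n); P=cloud(n,d)
    if n=='scene': cv2.imwrite('pics/end.png',cv2.resize(im[120:280,310:450,::-1],(525,600),interpolation=cv2.INTER_CUBIC))
    x=(P[...,0]-.5525)-.033*(P[...,1]-.1335); y=P[...,1]-.1335+.033*(P[...,0]-.5525)
    k=(abs(x)<.07)&(abs(y)<.045)&(P[...,2]>.06)&(P[...,2]<.11); z=P[...,2][k]
    k2=abs(z-np.median(z))<.006
    f=np.polyfit(x[k][k2],z[k2],1); print(n,k.sum(),'slope',f.round(4),np.median(z).round(4))
    for t in('soap_pump','tumbler','soap_dish'):
        r=vision.spot_point(n,t)[:1]; print(t,[np.round(a['pixel']).tolist() for a in r])
E
```

```text
shift [-0.028  0.906  4.346] turn z 0.011973619224174096 pos [0.4479 0.1376 0.2717] tilt z [ 0.005  0.004 -1.   ] F [0.5 0.8 0.9] w 0.0006951374912331438 t 24.7833
scene 1253 slope [0.0025 0.0857] 0.0857
soap_pump [[226.0, 425.0]]
tumbler [[325.0, 193.0]]
soap_dish [[243.0, 385.0]]
top 2366 slope [0.0026 0.0853] 0.0854
soap_pump [[240.0, 170.0]]
tumbler [[287.0, 259.0]]
soap_dish []
```

View pics/end.png

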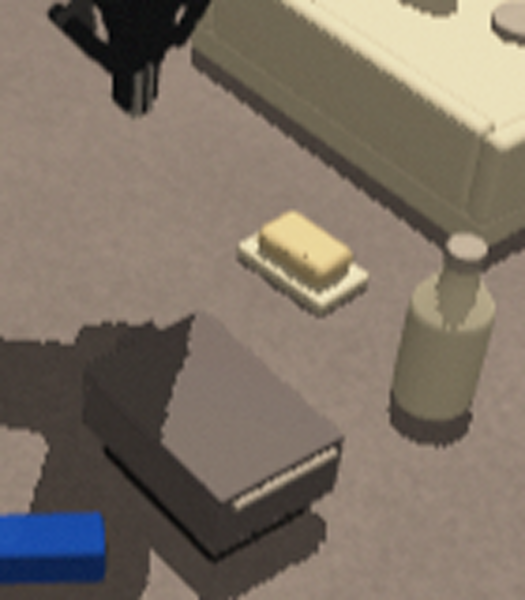

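The lid lies flat and shut: its slope is 0.0025 rad in both cameras, with the sign opposite to ajar. The dish and bottle stand where they were and the gripper is clear, so I hand in.

```bash
python3 -c "
from h import *
print(manip.job_done())"
```

```text
the job is handed in; nothing more can be done
None
```

The small amber flask is flat in the travel case, the lid is latched over it, and I handed the job in at about 25 s of the 70 s.

- **Flask:** I told it from the blue flask by colour and from the other amber one by size. I gripped it at a commanded 28 N and lowered it until it touched the case floor; the tool never read more than a few newtons. I opened the fingers only partway, to clear the walls. After release its top measured 0.073 m, as it should lying flat.
- **Lid:** I swung it over with the shut fingertips at 1–3 N and pressed near the front edge in small steps. The cushion sank about 8 mm before it was firm. The highest reading was about 10 N, then it fell to 0.2 N as the catch clicked.
- **Last checks:** Both cameras show the lid level within 0.003 rad after I moved away. The gripper is clear of everything. The soap dish and pump look unmoved in the last picture; the tumbler I checked only by a scene-camera detection a few pixels from where it began.
- **What disagreed or I could not check:**
  - In the last top view the detector missed the soap dish and put the tumbler on the case; in the scene view it put the dish on the case. I took these as false reports.
  - The flask cannot be seen under the shut lid, so its final pose rests on the check made before closing.
  - Forces were read only at the end of each move, so brief peaks in between were not measured.

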